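# Clamp a wooden gift tag in the drilling jig

### The job

The wooden gift tag lying in the channel of the drilling jig has slid back: push it along the channel fully home against the end stop, then push the toggle clamp's handle down past its dead point onto its stop, so that the clamp stays shut by itself and its pad holds the tag there. Work gently: never push on the tag or on the handle with more than 25 N, and leave the other things on the bench where they are.

Things in the scene. Friction and masses are not known exactly. Their poses are not given: they have to be found in the camera images.
- jig: drilling jig fixed to the bench. Origin on the bench under the channel's middle line; x along the channel to the end stop, y to the clamp's side, z up. In its frame (mm): plywood plate x -135..80, y -65..125, top z 15 = channel floor; two aluminium rails (61 apart, 14 wide, x -100..50, tops z 24) form the channel; clamp on the +y side, its arm reaching to mid channel at x 22
- jig_stop (a point): middle of the face of the aluminium end stop (20 x 89 mm block, top z 41) against which the tag's front end must bear: in the jig's frame at x 50, y 0, z 23 mm
- clamp_mount (a point): point of the jig (x 22, y 80, z 62 mm in its frame, axes as the jig's) where the clamp handle's pivot nominally lies; the pivot axis is parallel to x. The clamp stands on its own foot and is not exactly placed: the true pivot may lie up to 5 mm off in x, y and z, unmeasured, so the handle and its end stop must be found by touch
- tag_center (a point): centre (half-way up) of the plain wooden tag to be clamped, 100 x 58 x 16 mm, about 70 g, lying in the channel 45 to 65 mm short of the stop; x along its 100 mm, towards the end stop. Fully home, it is 50 mm from point jig_stop
- tag: the same tag, origin in the middle of its underside, same axes
- clamp_handle (a joint): handle angle, rad: 0 = level along the jig's +y, on its hard stop (shut); about 0.97 at the start. Friction holds it while open. From about 0.3 to 0.5 down, the sprung pad bears on the tag and the handle resists, by 2 to 14 N at 100 mm from the pivot; the load fades to almost nothing at the dead point, 0.03; pushed past it to the stop the handle stays shut, short of it it springs back
- clamp_reach (a point): point of the jig (x 22, y 180, z 62 mm), nominally the middle line of the shut handle 100 mm out from the pivot, off by as much as the pivot. The handle is a straight bar whose middle line passes through the pivot; its rubber grip is 24 mm wide (along the jig's x), 14 mm thick, and runs from 50 to 130 mm out. Open, it rises above the +y side
- spare_tag: bystander: an equal wooden tag lying on the bench beside the jig, on the side away from the clamp; origin in the middle of its underside
- marker: bystander: marker pen, 135 mm long, lying on the bench beside the jig
- ribbon_spool: bystander: spool of ribbon, 104 x 132 x 32 mm, farther left on the bench

How it is judged (in metres and radians):
On the way, in this order (a step that is already met when the one before it is completed fails the run):
1. the tag is home against the end stop while the clamp is still open (horizontal distance between tag_center and jig_stop below 0.052 m and value of joint clamp_handle above 0.5 rad), for 0.2 s.
2. the handle is past its dead point, on its stop, and the tag is pressed onto the jig (value of joint clamp_handle below 0.02 rad and contact force between tag and jig above 6 N), for 0.2 s.
At the end, for the whole second after the job is handed in: The tag lies flat in the channel with its end within 2.5 mm of the end stop, at rest; the handle stays by itself below 0.02 rad, past the dead point; the tag is pressed onto the jig's bed with more than 6 N by the clamp (all of step 2 and horizontal distance between tag_center and jig_stop below 0.0525 m and z of tag_center in the frame of jig below 0.026 m and linear speed of tag below 0.01 m/s); the robot touches nothing.
It fails at once if the robot pushes on the clamp's handle with more than 25 N (contact force between any of the fingers, the arm and clamp_handle above 25 N).
It fails at once if the robot pushes on the tag with more than 25 N (contact force between any of the fingers, the arm and tag above 25 N).
It fails at once if the spare tag, the marker or the spool is moved by more than 30 mm (distance of any of spare_tag, marker, ribbon_spool from where it was at the start of the episode above 0.03 m).
It also fails if it takes over 61 s, if anything falls off the work surface, if the arm or the gripper's body presses on something with over 40 N, if the wrist force passes 120 N, or if a joint passes its speed limit or range.

### The arm

A 6-joint arm with a two-finger parallel gripper is mounted at the origin on a cart in front of the work surface, level with it; the furniture and walls round the work are solid. World frame = base frame: x ahead of the robot, y to its left, z up, the work surface at z = 0. Lengths are in mm, angles in rad, forces in N, time in s.
With the tool pointing down it reaches from about 275 to 1000 mm from the base axis. Payload 8.4 kg.
Tool frame: the origin (TCP) lies at the very end of the fingers, on their centre line; the grasp point (between the pads) lies 19 mm behind it (r.pinch_z is the distance from the TCP to the grasp point, in mm); z points along the fingers, y is the direction in which the jaws open and shut (so a half turn about z gives the same grasp; the last joint's range is limited). The gripper opens to 85 mm and grips with 20 to 120 N. Pads are 22 mm wide; open, the fingers measure 114 mm over their backs; the gripper's body (76 mm by 85 mm) begins 54 mm behind the grasp point. The pads swing forward as they close: fully open they stand 13 mm farther back than shut.
Start: joints at [-1.169, 0.353, 1.633, -0, 1.155, -0.002], TCP at [245.571, -574.737, 231.281] pointing down, gripper open.
Joint ranges: [-2.63, 2.63], [-0.92, 2.1], [0.06, 2.66], [-1.3, 4.44], [0, 2.69], [-3.02, 3.02]. Speed limits (rad/s): [2.22, 2.22, 2.79, 3.14, 3.14, 3.14].

### API

Orientations are given as [roll, pitch, yaw] about the fixed x, y, z axes, in that order (R = Rz(yaw) Ry(pitch) Rx(roll)).
In Python, from rig import r, optics gives the robot as it stands.
- The arm moves only by the shell command python3 -m creep 'ROWS' [FORCE]. ROWS is JSON, a list of rows, each an object with "dp": the shift along the tool's x, y, z in mm, a list of three; "angular": the turn, a rotation vector about the tool's x, y, z in rad, a list of three; "fingers": the finger opening in mm, from 0 to 85.4. In form: [{"dp": [dx, dy, dz], "angular": [wx, wy, wz], "fingers": fingers}, ...]. A call has 1 to 5 rows; each row is the pose to reach, as a shift and turn from the pose commanded when the call began, along the tool's axes at that moment; what a row does not reach only later rows make up. A row lasts 1/12 s, in which the tool goes at most 41.7 mm and 7.16 degrees, less where a joint would pass 70% of its speed; a pose out of reach is approached as far as the arm can. A call with a gripper value outside its range is refused whole. The fingers move at their own pace and stop on an object; FORCE is the grip in N (left out, the last holds). Time passes only in rows, so rows that repeat a pose let the fingers close. It gives the time, the measured TCP pose, the force and the opening at its end, in the units of the state.
- r.sense(): the state, without advancing time (a new reading comes with each control period).
- optics.grab_frame(name): name is "scene" or "top" or "wrist"; returns the picture (480x640x3 uint8, blue, green, red); there is no depth.
- optics.camera_params(name): a dict with "fx", "fy", "cx", "cy" (pixels), "eye" and "rotation" of the camera in the world; the wrist camera has in their place "T_tool_cam" (4x4, takes a point from camera to tool coordinates, whose origin is the TCP and whose axes are the flange's). Camera axes: x right, y up, looking along -z (the intrinsics and any distortion apply to the point x, -y, -z); pixel columns grow to the right and rows downward; lengths in mm; the calibration is good to about 2 mm. A picture is of the moment at which its call begins: read the wrist's pose just before it. camera_params takes no time and is no camera call.
- r.sign_off(): hands the job in, once; it reports no verdict.
The state is a dict: "clock": time; "qpos": joint angles; "qvel": joint speeds; "joint_efforts": joint torques, N m; "eef_pos": TCP position; "tcp_rot": TCP orientation; "contact_force": force on the tool from outside, world axes, zero at the start; "wrist_torque": the same for the moment, N m; "opening": opening from 0.0 (shut) to 1.0 (fully open).
Only numpy, scipy, OpenCV 4.12 (cv2) and the standard library are available. Lean on these libraries where they do the work, as an engineer would, in place of code of your own. Each camera call takes 0.05 s, during which the arm holds its last target.

## Working session

There is one attempt and no reset: what is moved stays moved. The work goes in short steps, Python scripts to look and compute and a shell command to move; the robot and the scene stay as the last step left them, time stands still between calls to the robot, and variables do not carry over. Pictures are saved under pics/ and viewed, and the job is handed in when it is done.

```bash
ls; mkdir -p pics; python3 - <<'E'
from rig import r, optics
import cv2
for n in ("scene","top","wrist"):
    cv2.imwrite(f"pics/{n}0.png",optics.grab_frame(n))
    print(n,optics.camera_params(n))
print(r.sense())
E
```

```text
pics
scene {'fx': 548.9582989294263, 'fy': 548.9582989294263, 'cx': 318.1435735383251, 'cy': 229.16230950626917, 'eye': array([-447.87268615,  620.7104201 ,  627.24048114]), 'rotation': array([ 1.14979517, -0.01517247, -2.14350551])}
top {'fx': 450.3156859528146, 'fy': 450.3156859528146, 'cx': 318.075975786771, 'cy': 241.93182772721545, 'eye': array([ 467.20832087,  -49.12889295, 1197.13032652]), 'rotation': array([ 0.11472114, -0.01466686, -1.59793061])}
wrist {'fx': 354.32393088842775, 'fy': 354.32393088842775, 'cx': 322.81543881869175, 'cy': 238.48137629109354, 'T_tool_cam': array([[-1.17728866e-03,  9.62605642e-01,  2.70904026e-01,
         6.83605176e+01],
       [ 9.99999271e-01,  1.20616536e-03,  5.98965560e-05,
        -1.76451486e-01],
       [-2.69098289e-04,  2.70903899e-01, -9.62606360e-01,
        -1.43455120e+02],
       [ 0.00000000e+00,  0.00000000e+00,  0.00000000e+00,
         1.00000000e+00]])}
{'clock': 0.15, 'qpos': array([-1.16941758e+00,  3.53504351e-01,  1.63398079e+00, -3.51524973e-06,
        1.15518610e+00, -2.36147121e-03]), 'qvel': array([-8.33786769e-05, -2.31494479e-03, -2.12501363e-03, -2.09385203e-03,
       -6.89674124e-04, -2.10894708e-03]), 'joint_efforts': array([ 3.63941690e-04, -6.05633783e+01, -3.42338133e+01, -6.69871156e-05,
        6.16131176e-03, -3.47936634e-05]), 'eef_pos': array([ 245.4140956 , -574.39834868,  230.7170985 ]), 'tcp_rot': array([-3.14051406e+00,  6.67391407e-07,  4.03741638e-01]), 'contact_force': array([ 1.0558288 , -0.04212532,  0.37788134]), 'wrist_torque': array([-0.0483208 ,  0.05087445,  0.01778451]), 'opening': 0.9999201371446994}
```

View pics/top0.png

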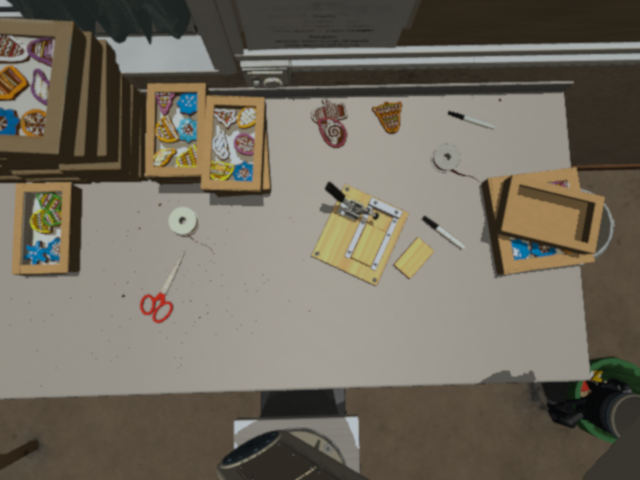

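View pics/scene0.png

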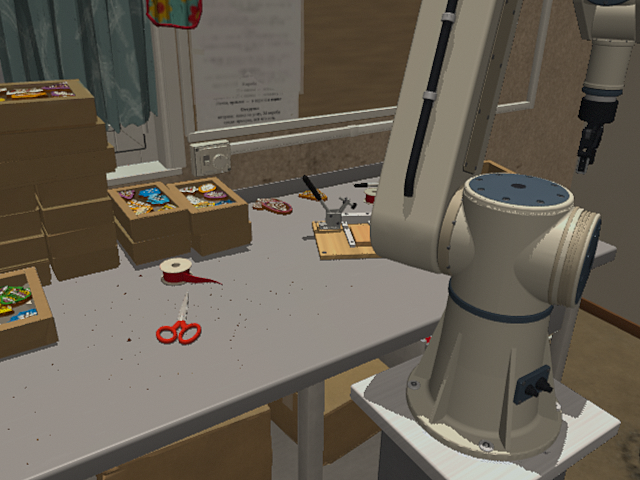

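```bash
python3 - <<'E'
import cv2
im=cv2.imread("pics/top0.png")
c=im[170:300,295:455]
cv2.imwrite("pics/top0z.png",cv2.resize(c,None,fx=5,fy=4.6,interpolation=cv2.INTER_CUBIC))
from scipy.spatial.transform import Rotation as R
print(R.from_euler('xyz',[0.11472114, -0.01466686, -1.59793061]).as_matrix())
print(R.from_rotvec([0.11472114, -0.01466686, -1.59793061]).as_matrix())
E
```

```text
[[-0.02712804  0.9931066  -0.11403223]
 [-0.99952437 -0.02527438  0.01767024]
 [ 0.01466633  0.11445735  0.99331989]]
[[-0.02602114  0.99622593 -0.08280574]
 [-0.99757805 -0.0312227  -0.06215445]
 [-0.06450529  0.08098786  0.99462558]]
```

View pics/top0z.png

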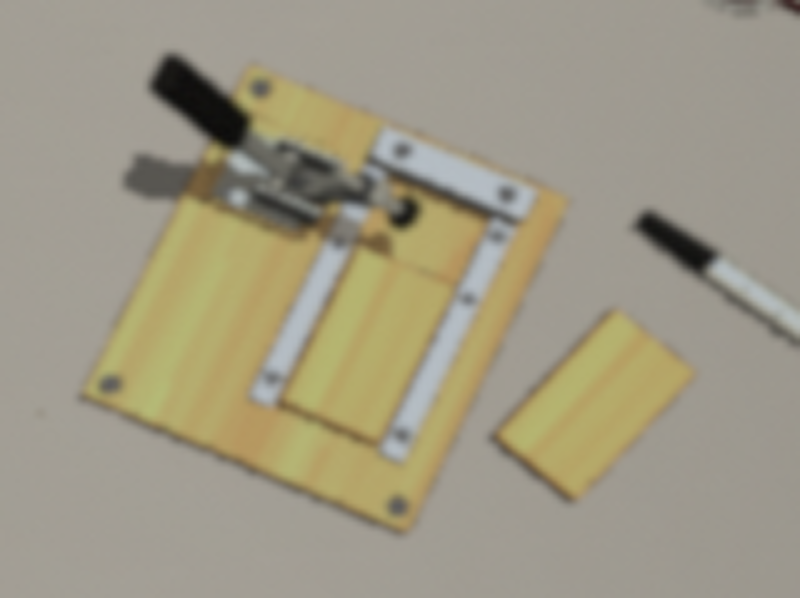

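View pics/wrist0.png

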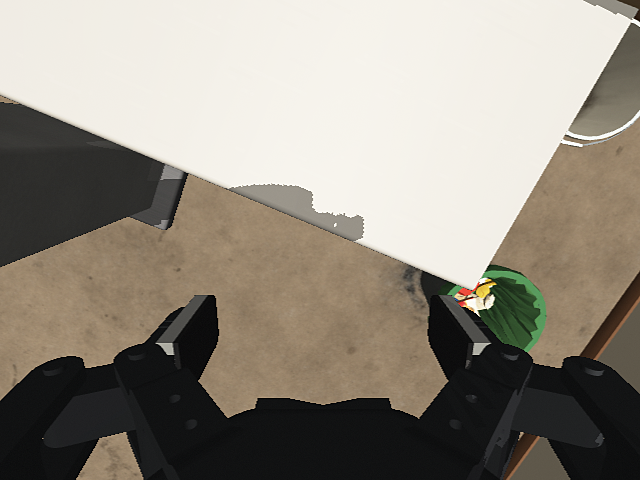

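```bash
cat > h.py <<'E'
import numpy as np, cv2
from scipy.spatial.transform import Rotation as Rn
from rig import r, optics
def cam(name,state=None):
    p=optics.camera_params(name)
    if 'eye' in p: return p,np.array(p['eye']),Rn.from_euler('xyz',p['rotation']).as_matrix()
    T=np.eye(4); T[:3,:3]=Rn.from_euler('xyz',state['tcp_rot']).as_matrix(); T[:3,3]=state['eef_pos']
    W=T@np.array(p['T_tool_cam']); return p,W[:3,3],W[:3,:3]
def ray(c,uv):
    p,e,R=c
    d=R@np.array([(uv[0]-p['cx'])/p['fx'],-(uv[1]-p['cy'])/p['fy'],-1.]); return e,d/np.linalg.norm(d)
def onz(c,uv,z):
    e,d=ray(c,uv); return e+d*(z-e[2])/d[2]
def proj(c,P):
    p,e,R=c; q=R.T@(np.asarray(P,float)-e); return np.array([p['cx']+p['fx']*q[0]/-q[2],p['cy']+p['fy']*-q[1]/-q[2]])
def fit2d(J,W):
    J=np.asarray(J,float)[:,:2];W=np.asarray(W,float)[:,:2]
    a=J-J.mean(0);b=W-W.mean(0)
    th=np.arctan2((a[:,0]*b[:,1]-a[:,1]*b[:,0]).sum(),(a*b).sum())
    c,s=np.cos(th),np.sin(th);M=np.array([[c,-s],[s,c]])
    t=W.mean(0)-M@J.mean(0); return th,t,np.linalg.norm((M@J.T).T+t-W,axis=1)
E
python3 - <<'E'
from h import *
c=cam('top'); f=lambda u,v:(u/5+295-.4,v/4.6+170-.4)
C=[(250,65),(568,203),(405,532),(83,397)]
W=[onz(c,f(*q),15) for q in C]
print(fit2d([(80,125),(80,-65),(-135,-65),(-135,125)],W),np.array(W))
T=[(357,243),(453,285),(380,442),(283,402)]
print(fit2d([(50,29),(50,-29),(-50,-29),(-50,29)],[onz(c,f(*q),31) for q in T]))
E
```

```text
(np.float64(-0.46387122860876917), array([ 631.72351033, -220.91761845]), array([1.10036376, 2.62209344, 3.18070313, 2.39382922])) [[ 758.35590352 -145.6300184    15.        ]
 [ 672.55920101 -312.78696793   15.        ]
 [ 484.9322452  -217.6644102    15.        ]
 [ 566.36033517  -51.05432219   15.        ]]
(np.float64(-0.44586402025350846), array([ 592.09915206, -200.70726313]), array([0.96186777, 2.14556343, 1.35453991, 1.92104642]))
```

```bash
cat > go.py <<'E'
import sys
from h import *
# usage: go.py x y z yaw  (world target, tool down) -> tool-frame shift + rotvec
x,y,z,yaw=map(float,sys.argv[1:5])
s=r.sense(); R0=Rn.from_euler('xyz',s['tcp_rot'])
R1=Rn.from_euler('xyz',[np.pi,0,yaw])
print('dp',np.round(R0.inv().apply(np.array([x,y,z])-s['eef_pos']),1),'ang',np.round((R0.inv()*R1).as_rotvec(),3),'clock',s['clock'])
E
python3 go.py 609 -176 230 2.678
```

```text
dp [ 490.9 -223.5    1. ] ang [-1.000e-03 -1.000e-03 -2.274e+00] clock 0.15
```

```bash
python3 -m creep '[{"dp":[491,-223,0],"angular":[0,0,-2.27],"fingers":0},{"dp":[491,-223,0],"angular":[0,0,-2.27],"fingers":0},{"dp":[491,-223,0],"angular":[0,0,-2.27],"fingers":0},{"dp":[491,-223,0],"angular":[0,0,-2.27],"fingers":0},{"dp":[491,-223,0],"angular":[0,0,-2.27],"fingers":0}]' 20; python3 go.py 609 -176 230 2.678
```

```text
clock: 0.57
eef_pos: [386.9, -419.4, 231.1]
tcp_rot: [-3.141, -0.0, 1.034]
contact_force: [0.4, -0.3, -0.3]
opening: 0.295
dp [322.7  66.5   1.2] ang [-0.    -0.    -1.644] clock 0.5667
```

```bash
python3 -m creep '[{"dp":[323,66,0],"angular":[0,0,-1.64],"fingers":0},{"dp":[323,66,0],"angular":[0,0,-1.64],"fingers":0},{"dp":[323,66,0],"angular":[0,0,-1.64],"fingers":0},{"dp":[323,66,0],"angular":[0,0,-1.64],"fingers":0},{"dp":[323,66,0],"angular":[0,0,-1.64],"fingers":0}]' 20; python3 go.py 609 -176 230 2.678
```

```text
clock: 0.98
eef_pos: [528.2, -265.8, 231.2]
tcp_rot: [-3.141, -0.0, 1.66]
contact_force: [0.4, -0.5, 0.5]
opening: 0.0
dp [82.2 88.5  1.2] ang [-0.    -0.    -1.018] clock 0.9833
```

```bash
python3 -m creep '[{"dp":[82,88,0],"angular":[0,0,-1.02],"fingers":0},{"dp":[82,88,0],"angular":[0,0,-1.02],"fingers":0},{"dp":[82,88,0],"angular":[0,0,-1.02],"fingers":0},{"dp":[82,88,0],"angular":[0,0,-1.02],"fingers":0},{"dp":[82,88,0],"angular":[0,0,-1.02],"fingers":0}]' 20; python3 go.py 609 -176 230 2.678
```

```text
clock: 1.4
eef_pos: [609.3, -176.4, 230.7]
tcp_rot: [-3.141, -0.001, 2.288]
contact_force: [-0.1, -0.5, 0.0]
opening: -0.001
dp [0.5 0.1 0.7] ang [-0.    -0.001 -0.39 ] clock 1.4
```

```bash
python3 -m creep '[{"dp":[0,0,0],"angular":[0,0,-0.39],"fingers":0},{"dp":[0,0,0],"angular":[0,0,-0.39],"fingers":0},{"dp":[0,0,0],"angular":[0,0,-0.39],"fingers":0},{"dp":[0,0,0],"angular":[0,0,-0.39],"fingers":0},{"dp":[0,0,0],"angular":[0,0,-0.39],"fingers":0}]'; python3 - <<'E'
from h import *
s=r.sense(); np.save('w1.npy',np.r_[s['eef_pos'],s['tcp_rot']]); print(s['qpos'])
cv2.imwrite('pics/wrist1.png',optics.grab_frame('wrist'))
cv2.imwrite('pics/scene1.png',optics.grab_frame('scene'))
E
```

```text
clock: 1.82
eef_pos: [607.9, -178.6, 231.0]
tcp_rot: [-3.142, -0.0, 2.666]
contact_force: [0.0, 0.1, -0.2]
opening: -0.002
[-2.88078666e-01  3.66736973e-01  1.61382615e+00 -2.49158605e-06
  1.16149094e+00 -1.38354516e+00]
```

View pics/wrist1.png

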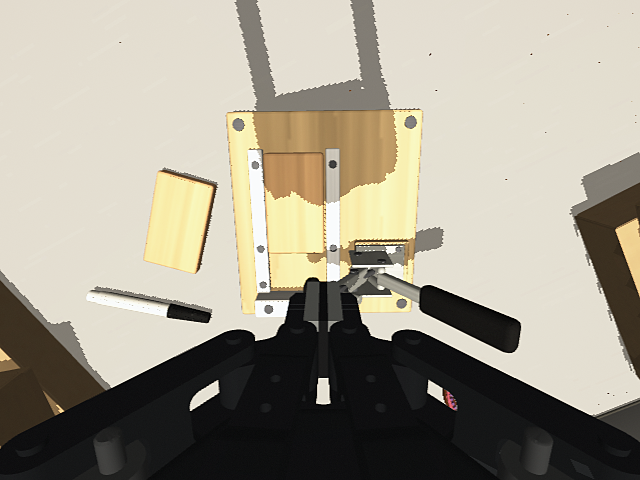

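View pics/scene1.png

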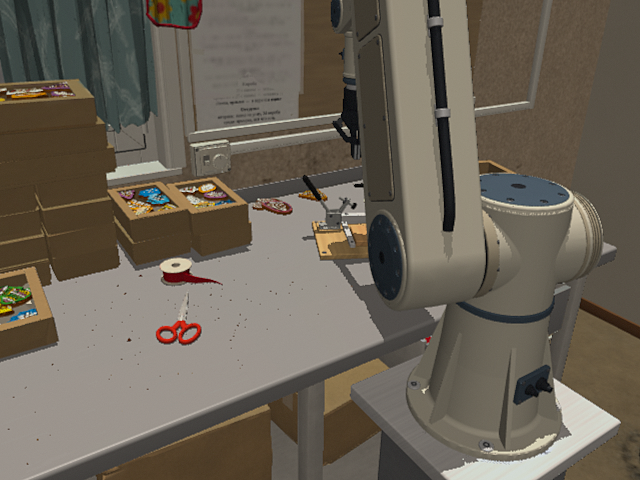

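```bash
python3 - <<'E'
import cv2
im=cv2.imread("pics/wrist1.png")
cv2.imwrite("pics/wrist1z.png",cv2.resize(im[95:325,215:445],None,fx=2.6,fy=2.6,interpolation=cv2.INTER_CUBIC))
E
```

```text
(no output)
```

View pics/wrist1z.png

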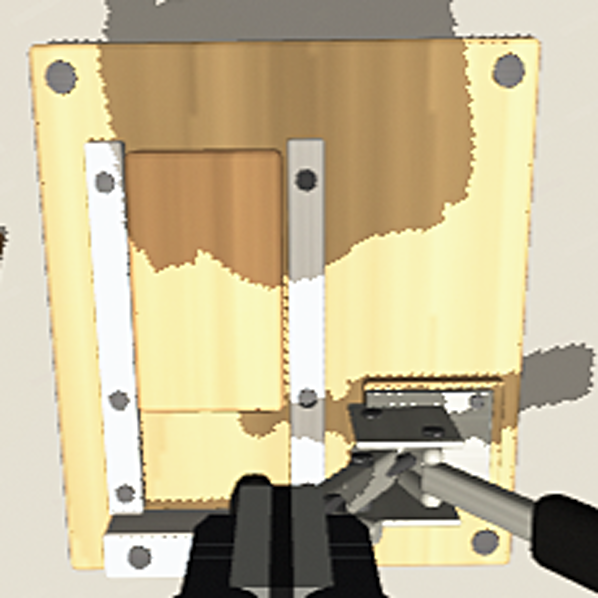

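```bash
python3 - <<'E'
from h import *
w=np.load('w1.npy'); c=cam('wrist',dict(eef_pos=w[:3],tcp_rot=w[3:])); f=lambda q:(q[0]/2.6+215-.3,q[1]/2.6+95-.3)
J=[(-135,-65),(-135,125),(80,-65),(80,125)]; Wp=[onz(c,f(q),15) for q in [(31,45),(541,40),(72,568),(510,565)]]
J2=[(-100,-44.5),(-100,-30.5),(-100,30.5),(-100,44.5)]; W2=[onz(c,f(q),24) for q in [(87,142),(122,142),(288,140),(325,140)]]
th,t,e=fit2d(J+J2,Wp+W2); print('plate',fit2d(J,Wp)); print('all',th,t,e)
M=np.array([[np.cos(th),-np.sin(th)],[np.sin(th),np.cos(th)]])
tg=[onz(c,f(q),31) for q in [(126,152),(281,150),(138,411),(283,409)]]
for p in tg: print('tag in jig',(M.T@(p[:2]-t)).round(1))
print('stop',(M.T@(onz(c,f((107,533)),41)[:2]-t)).round(1))
E
```

```text
plate (np.float64(-0.4662500630168065), array([ 630.83472925, -220.80998107]), array([1.35312326, 1.70100438, 1.52586758, 0.96742166]))
all -0.4656933478378231 [ 631.12611876 -220.99656021] [1.2173911  1.44047957 1.85268856 1.20981728 0.73721065 0.51371087
 0.31264998 0.62930511]
tag in jig [-96.3 -28.4]
tag in jig [-96.4  27.8]
tag in jig [  2.4 -29.3]
tag in jig [ 2.2 27.5]
stop [ 49.7 -42.6]
```

```bash
cat > j.py <<'E'
import sys
from h import *
TH=-0.4657; T0=np.array([631.1,-221.0,0]); RJ=Rn.from_euler('z',TH)
def injig(s=None):
    s=s or r.sense(); return RJ.inv().apply(s['eef_pos']-T0), RJ.inv().apply(s['contact_force']), s
if __name__=='__main__':
    p,f,s=injig(); R0=Rn.from_euler('xyz',s['tcp_rot'])
    print('clock',round(s['clock'],2),'jig pos',p.round(1),'F jig',f.round(1),'rot',s['tcp_rot'].round(3))
    if len(sys.argv)>3:
        q=np.array(list(map(float,sys.argv[1:4]))); W=RJ.apply(q)+T0
        R1=RJ*Rn.from_euler('x',float(sys.argv[4]) if len(sys.argv)>4 else 0)*Rn.from_euler('xyz',[np.pi,0,np.pi])
        print('dp',R0.inv().apply(W-s['eef_pos']).round(1),'ang',(R0.inv()*R1).as_rotvec().round(3))
E
python3 j.py -135 0 60
```

```text
clock 1.92 jig pos [-39.7  27.5 231.1] F jig [-0.  -0.4  0.4] rot [-3.142 -0.     2.665]
dp [ 95.  -28.5 171.2] ang [-0.    -0.    -0.011]
```

```bash
python3 -m creep '[{"dp":[50,-15,0],"angular":[0,0,-0.01],"fingers":0},{"dp":[95,-28,40],"angular":[0,0,-0.011],"fingers":0},{"dp":[95,-28,80],"angular":[0,0,-0.011],"fingers":0},{"dp":[95,-28,120],"angular":[0,0,-0.011],"fingers":0},{"dp":[95,-28,160],"angular":[0,0,-0.011],"fingers":0}]'; python3 j.py -135 0 22
```

```text
clock: 2.33
eef_pos: [510.3, -160.3, 85.7]
tcp_rot: [3.141, 0.002, 2.676]
contact_force: [0.5, -0.4, -1.5]
opening: -0.0
clock 2.33 jig pos [-135.2   -0.    85.7] F jig [ 0.7 -0.2 -1.5] rot [3.141e+00 2.000e-03 2.676e+00]
dp [-0.1  0.  63.7] ang [0.    0.002 0.   ]
```

```bash
python3 -m creep '[{"dp":[0,0,15],"angular":[0,0,0],"fingers":0},{"dp":[0,0,30],"angular":[0,0,0],"fingers":0},{"dp":[0,0,42],"angular":[0,0,0],"fingers":0},{"dp":[0,0,49],"angular":[0,0,0],"fingers":0},{"dp":[0,0,49],"angular":[0,0,0],"fingers":0}]'; python3 j.py -115 0 22;python3 - <<'E'
from h import *
cv2.imwrite('pics/wrist2.png',optics.grab_frame('wrist'))
E
```

```text
clock: 2.75
eef_pos: [510.7, -160.2, 35.9]
tcp_rot: [-3.141, -0.002, 2.679]
contact_force: [0.0, 0.3, 0.2]
opening: -0.002
clock 2.75 jig pos [-134.8    0.2   35.9] F jig [-0.1  0.3  0.2] rot [-3.141e+00 -2.000e-03  2.679e+00]
dp [-19.9  -0.3  13.9] ang [-0.    -0.002  0.003]
```

View pics/wrist2.png

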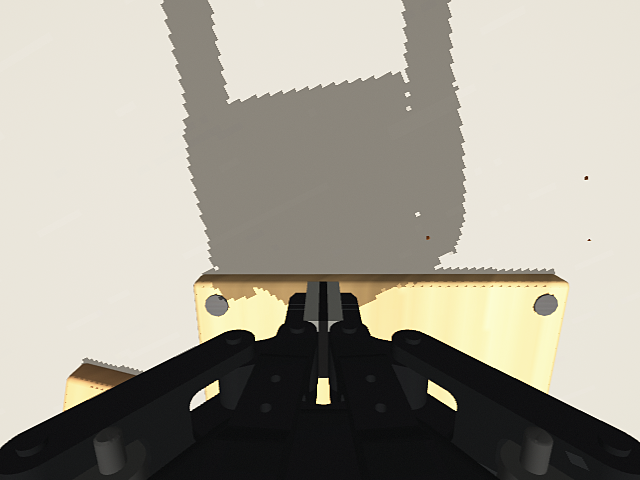

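```bash
python3 -m creep '[{"dp":[0,0,7],"angular":[0,0,0],"fingers":0},{"dp":[0,0,14],"angular":[0,0,0],"fingers":0},{"dp":[-4,0,14],"angular":[0,0,0],"fingers":0},{"dp":[-9,0,14],"angular":[0,0,0],"fingers":0},{"dp":[-14,0,14],"angular":[0,0,0],"fingers":0}]'; python3 j.py -115 0 21
```

```text
clock: 3.22
eef_pos: [524.6, -166.9, 23.2]
tcp_rot: [3.142, 0.001, 2.68]
contact_force: [0.5, 0.7, 0.2]
opening: 0.001
clock 3.22 jig pos [-119.5    0.5   23.2] F jig [0.1 0.8 0.2] rot [3.142e+00 1.000e-03 2.680e+00]
dp [-4.5 -0.5  2.2] ang [0.    0.001 0.004]
```

```bash
python3 -m creep '[{"dp":[-3,0,0],"angular":[0,0,0],"fingers":0},{"dp":[-6,0,1],"angular":[0,0,0],"fingers":0},{"dp":[-9,0,1],"angular":[0,0,0],"fingers":0},{"dp":[-12,0,1],"angular":[0,0,0],"fingers":0},{"dp":[-15,0,1],"angular":[0,0,0],"fingers":0}]'; python3 j.py; python3 -m creep '[{"dp":[-3,0,0],"angular":[0,0,0],"fingers":0},{"dp":[-6,0,0],"angular":[0,0,0],"fingers":0},{"dp":[-9,0,0],"angular":[0,0,0],"fingers":0},{"dp":[-12,0,0],"angular":[0,0,0],"fingers":0},{"dp":[-15,0,0],"angular":[0,0,0],"fingers":0}]'; python3 j.py
```

```text
clock: 3.63
eef_pos: [537.4, -173.4, 22.0]
tcp_rot: [-3.142, -0.0, 2.68]
contact_force: [-1.4, 0.5, -0.3]
opening: -0.002
clock 3.63 jig pos [-105.1    0.4   22. ] F jig [-1.5 -0.2 -0.3] rot [-3.142 -0.     2.68 ]
clock: 4.05
eef_pos: [550.9, -180.1, 21.9]
tcp_rot: [3.142, -0.0, 2.68]
contact_force: [-0.6, 0.9, 0.4]
opening: -0.001
clock 4.05 jig pos [-90.    0.5  21.9] F jig [-0.9  0.5  0.4] rot [ 3.142 -0.     2.68 ]
```

```bash
python3 -m creep '[{"dp":[-3,0,0],"angular":[0,0,0],"fingers":0},{"dp":[-6,0,0],"angular":[0,0,0],"fingers":0},{"dp":[-9,0,0],"angular":[0,0,0],"fingers":0},{"dp":[-12,0,0],"angular":[0,0,0],"fingers":0},{"dp":[-15,0,0],"angular":[0,0,0],"fingers":0}]'; python3 j.py; python3 -m creep '[{"dp":[-2,0,0],"angular":[0,0,0],"fingers":0},{"dp":[-4,0,0],"angular":[0,0,0],"fingers":0},{"dp":[-6,0,0],"angular":[0,0,0],"fingers":0},{"dp":[-7,0,0],"angular":[0,0,0],"fingers":0},{"dp":[-8,0,0],"angular":[0,0,0],"fingers":0}]'; python3 j.py
```

```text
clock: 4.47
eef_pos: [564.4, -186.8, 22.0]
tcp_rot: [3.142, -0.0, 2.68]
contact_force: [-0.7, 0.3, -0.0]
opening: 0.003
clock 4.47 jig pos [-75.    0.6  22. ] F jig [-0.7 -0.  -0. ] rot [ 3.142 -0.     2.68 ]
clock: 4.88
eef_pos: [571.3, -190.3, 21.9]
tcp_rot: [3.142, -0.0, 2.68]
contact_force: [-1.2, 0.3, 1.4]
opening: 0.0
clock 4.88 jig pos [-67.2   0.6  21.9] F jig [-1.2 -0.3  1.4] rot [ 3.142 -0.     2.68 ]
```

```bash
python3 - <<'E'
from h import *
im=optics.grab_frame('top')
cv2.imwrite("pics/top3z.png",cv2.resize(im[170:300,295:455],None,fx=5,fy=4.6,interpolation=cv2.INTER_CUBIC))
E
```

```text
(no output)
```

View pics/top3z.png

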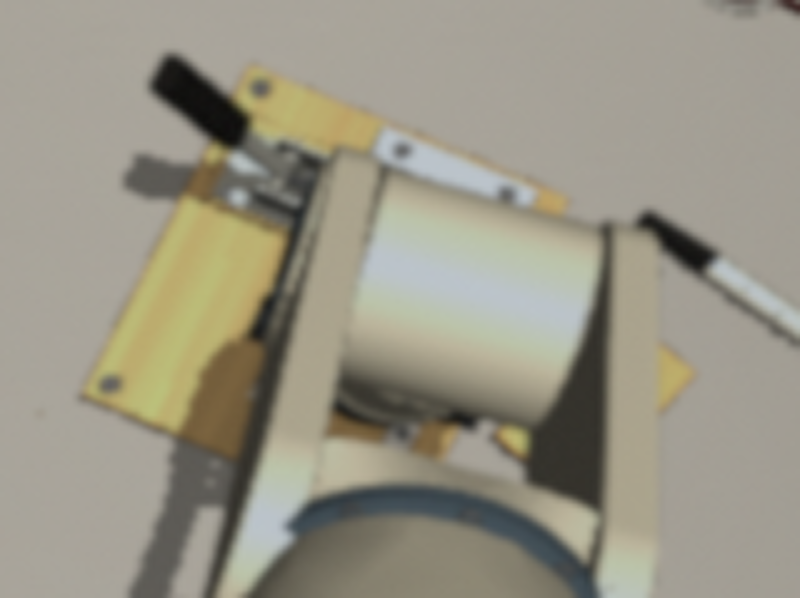

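```bash
python3 -m creep '[{"dp":[-1,0,0],"angular":[0,0,0],"fingers":0},{"dp":[-2,0,0],"angular":[0,0,0],"fingers":0},{"dp":[-3,0,0],"angular":[0,0,0],"fingers":0}]' >/dev/null; python3 j.py;  python3 -m creep '[{"dp":[-0.7,0,0],"angular":[0,0,0],"fingers":0},{"dp":[-1.4,0,0],"angular":[0,0,0],"fingers":0}]'>/dev/null; python3 j.py
```

```text
clock 5.18 jig pos [-64.2   0.6  22. ] F jig [-0.6  0.4  0.2] rot [3.142 0.    2.68 ]
clock 5.35 jig pos [-62.8   0.6  21.9] F jig [-1.1 -1.   0.4] rot [-3.142 -0.     2.68 ]
```

```bash
python3 -m creep '[{"dp":[-0.7,0,0],"angular":[0,0,0],"fingers":0}]' >/dev/null; python3 j.py;  python3 -m creep '[{"dp":[-0.7,0,0],"angular":[0,0,0],"fingers":0}]'>/dev/null; python3 j.py
```

```text
clock 5.43 jig pos [-62.2   0.6  22. ] F jig [0.1 0.5 0.6] rot [-3.142 -0.     2.68 ]
clock 5.52 jig pos [-61.5   0.6  22. ] F jig [-0.2 -1.1 -0.8] rot [ 3.142 -0.     2.68 ]
```

```bash
python3 -m creep '[{"dp":[-0.7,0,0],"angular":[0,0,0],"fingers":0}]' >/dev/null; python3 j.py;  python3 -m creep '[{"dp":[-0.7,0,0],"angular":[0,0,0],"fingers":0}]'>/dev/null; python3 j.py
```

```text
clock 5.6 jig pos [-60.8   0.6  21.9] F jig [-3.2 -0.2  1.2] rot [-3.142 -0.     2.68 ]
clock 5.68 jig pos [-60.8   0.6  21.9] F jig [-4.9  0.6  4. ] rot [-3.142e+00 -2.000e-03  2.680e+00]
```

```bash
python3 -m creep '[{"dp":[0,0,0],"angular":[0,0,0],"fingers":0},{"dp":[0,0,0],"angular":[0,0,0],"fingers":0}]' >/dev/null; python3 j.py;  python3 -m creep '[{"dp":[-0.4,0,0],"angular":[0,0,0],"fingers":0},{"dp":[-0.4,0,0],"angular":[0,0,0],"fingers":0}]'>/dev/null; python3 j.py
```

```text
clock 5.85 jig pos [-60.8   0.6  21.8] F jig [-5.8  0.2  3.7] rot [-3.141e+00 -1.000e-03  2.680e+00]
clock 6.02 jig pos [-60.8   0.6  21.8] F jig [-6.9  0.8  3.8] rot [-3.141e+00 -2.000e-03  2.680e+00]
```

```bash
python3 -m creep '[{"dp":[4,0,0],"angular":[0,0,0],"fingers":0},{"dp":[20,0,0],"angular":[0,0,0],"fingers":0},{"dp":[40,0,-20],"angular":[0,0,0],"fingers":0},{"dp":[60,0,-60],"angular":[0,0,0],"fingers":0},{"dp":[80,0,-100],"angular":[0,0,0],"fingers":0}]' >/dev/null; python3 j.py -60 60 230
```

```text
clock 6.43 jig pos [-138.3    0.2  116.3] F jig [ 0.6 -0.2  0.8] rot [-3.141e+00 -2.000e-03  2.680e+00]
dp [ -78.4   59.5 -113.8] ang [-0.    -0.002  0.004]
```

```bash
python3 -m creep '[{"dp":[0,0,-40],"angular":[0,0,0],"fingers":0},{"dp":[-30,20,-80],"angular":[0,0,0],"fingers":0},{"dp":[-65,45,-110],"angular":[0,0,0],"fingers":0},{"dp":[-100,70,-130],"angular":[0,0,0],"fingers":0},{"dp":[-130,95,-134],"angular":[0,0,0],"fingers":0}]' >/dev/null; python3 j.py; python3 -m creep '[{"dp":[0,10,0],"angular":[0,0,0],"fingers":0},{"dp":[0,10,0],"angular":[0,0,0],"fingers":0},{"dp":[0,10,0],"angular":[0,0,0],"fingers":0}]' >/dev/null; python3 j.py; python3 - <<'E'
from h import *
s=r.sense(); np.save('w4.npy',np.r_[s['eef_pos'],s['tcp_rot']])
im=optics.grab_frame('wrist'); cv2.imwrite('pics/wrist4.png',im)
cv2.imwrite('pics/scene4.png',optics.grab_frame('scene'))
E
```

```text
clock 6.85 jig pos [-23.1  82.  248.3] F jig [1.9 0.1 0.1] rot [3.14  0.006 2.679]
clock 7.1 jig pos [-26.1  91.4 243.2] F jig [-0.9  0.1  0. ] rot [-3.141 -0.     2.681]
```

View pics/wrist4.png

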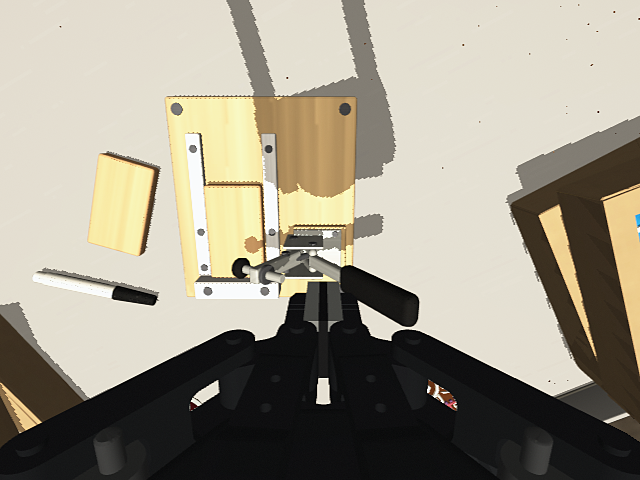

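```bash
python3 - <<'E'
import cv2, numpy as np
a=cv2.imread("pics/wrist4.png")[240:340,220:440]; b=cv2.imread("pics/wrist1.png")[240:360,330:530]
a=cv2.resize(a,None,fx=3.6,fy=3.6,interpolation=cv2.INTER_CUBIC); b=cv2.resize(b,None,fx=3,fy=3,interpolation=cv2.INTER_CUBIC)
a=cv2.convertScaleAbs(a,alpha=1,beta=0)
cv2.imwrite("pics/a4.png",a);cv2.imwrite("pics/b1.png",b)
from h import *
import j
w=np.load('w4.npy'); c=cam('wrist',dict(eef_pos=w[:3],tcp_rot=w[3:]))
for q in [(205,185),(262,185)]: print(j.RJ.inv().apply(onz(c,q,31)-j.T0).round(1))
E
```

```text
[-50.2 -26.9  31. ]
[-50.4  30.1  31. ]
```

View pics/a4.png

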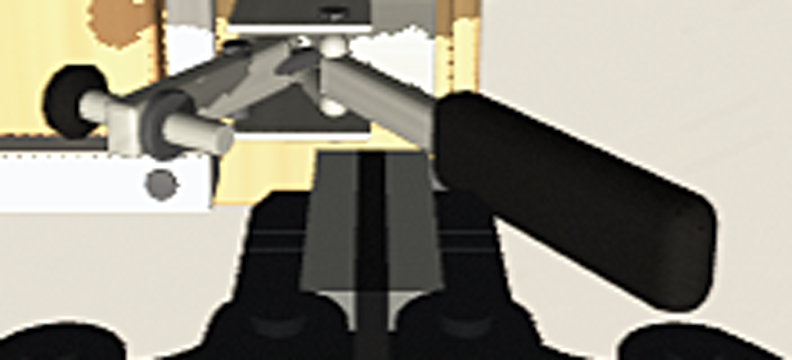

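View pics/b1.png

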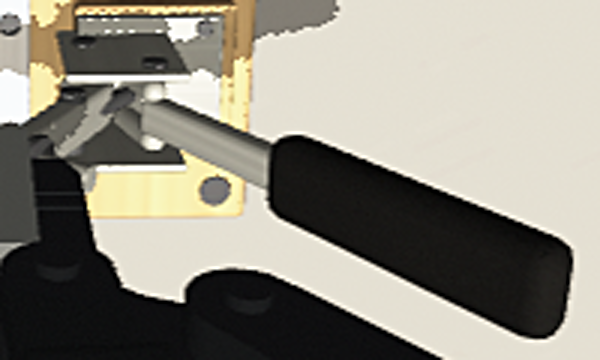

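```bash
python3 - <<'E'
from h import *
import j
C={}
for k in ('1','4'):
    w=np.load(f'w{k}.npy'); C[k]=cam('wrist',dict(eef_pos=w[:3],tcp_rot=w[3:]))
fa=lambda q:(q[0]/3.6+220-.36,q[1]/3.6+240-.36); fb=lambda q:(q[0]/3+330-.33,q[1]/3+240-.33)
for n,a,b in [('pivot',(331,75),(152,115)),('pin1',(333,45),(152,92)),('pin2',(330,104),(153,137)),('grip0',(436,140),(271,180)),('tip',(703,250),(562,297)),('tipN',(715,200),(572,262)),('tipF',(682,312),(542,338))]:
    e1,d1=ray(C['4'],fa(a)); e2,d2=ray(C['1'],fb(b))
    t=np.linalg.lstsq(np.c_[d1,-d2],e2-e1,rcond=None)[0]
    p=(e1+d1*t[0]+e2+d2*t[1])/2
    out=[j.RJ.inv().apply(p-j.T0).round(1),'gap',np.linalg.norm(e1+d1*t[0]-e2-d2*t[1]).round(1)]
    for e,d in((e1,d1),(e2,d2)):
        E=j.RJ.inv().apply(e-j.T0);D=j.RJ.inv().apply(d); out.append((E+D*(22-E[0])/D[0]).round(1))
    print(n,*out)
E
```

```text
pivot [17.3 80.5 65.2] gap 0.0 [22.  80.  51.8] [22.  82.4 53.7]
pin1 [10.4 80.8 62.2] gap 0.9 [22.  79.8 24.7] [22.  85.7 32.9]
pin2 [23.9 80.4 68.3] gap 0.9 [22.  80.5 74.6] [22.  80.  71.5]
grip0 [ 18.5 106.3 108.7] gap 0.9 [ 22.  106.9  99.1] [ 22.  108.1 102.4]
tip [ 16.1 152.9 170.6] gap 2.7 [ 22.  157.3 156.2] [ 22.  157.1 163.5]
tipN [  6.9 154.2 170.4] gap 4.4 [ 22.  165.7 132.7] [ 22.  167.4 148.4]
tipF [ 28.3 150.4 169.6] gap 0.2 [ 22.  147.4 180.5] [ 22.  144.7 179.2]
```

```bash
cat > arc.py <<'E'
import numpy as np
yp,zp,rho,h=80.5,65.2,110,7
prev=None
for th in [1.0,.97,.9,.8,.7,.6,.5,.4,.3,.2,.15,.1,.05,.03,.02,0]:
    p=np.array([yp+rho*np.cos(th)-7*np.sin(th)-h, zp+rho*np.sin(th)+7*np.cos(th)])
    print(th,p.round(1)); 
E
python3 arc.py; python3 j.py 17.5 118 168
```

```text
1.0 [127.  161.5]
0.97 [129.9 159.9]
0.9 [136.4 155.7]
0.8 [145.1 149. ]
0.7 [153.1 141.4]
0.6 [160.3 133.1]
0.5 [166.7 124.1]
0.4 [172.1 114.5]
0.3 [176.5 104.4]
0.2 [179.9  93.9]
0.15 [181.2  88.6]
0.1 [182.3  83.1]
0.05 [183.   77.7]
0.03 [183.2  75.5]
0.02 [183.3  74.4]
0 [183.5  72.2]
clock 7.2 jig pos [-26.8  90.4 243.1] F jig [-0.   0.3  0.5] rot [-3.141e+00 -1.000e-03  2.680e+00]
dp [-44.5  27.5  75.1] ang [-0.001 -0.001  0.004]
```

```bash
python3 -m creep '[{"dp":[-20,12,0],"angular":[0,0,0],"fingers":0},{"dp":[-44,27,20],"angular":[0,0,0],"fingers":0},{"dp":[-44,27,40],"angular":[0,0,0],"fingers":0},{"dp":[-44,27,60],"angular":[0,0,0],"fingers":0},{"dp":[-44,27,73],"angular":[0,0,0],"fingers":0}]' >/dev/null; python3 j.py; python3 -m creep '[{"dp":[0,0,0],"angular":[0,0,0],"fingers":0},{"dp":[0,0,0],"angular":[0,0,0],"fingers":0}]'>/dev/null;  python3 j.py 17.5 127 161.5
```

```text
clock 7.62 jig pos [ 16.7 117.2 168.3] F jig [-0.6  0.7 -0.5] rot [-3.141e+00 -3.000e-03  2.679e+00]
clock 7.78 jig pos [ 17.4 117.6 170.6] F jig [ 0.6  0.7 -0.4] rot [-3.141e+00 -2.000e-03  2.679e+00]
dp [-0.2  9.4  9.1] ang [-0.001 -0.002  0.003]
```

```bash
python3 - <<'E'
from h import *
cv2.imwrite('pics/wrist5.png',optics.grab_frame('wrist'))
im=optics.grab_frame('scene'); cv2.imwrite('pics/scene5.png',cv2.resize(im[120:280,230:430],None,fx=3.5,fy=3.5,interpolation=cv2.INTER_CUBIC))
E
```

```text
(no output)
```

View pics/wrist5.png

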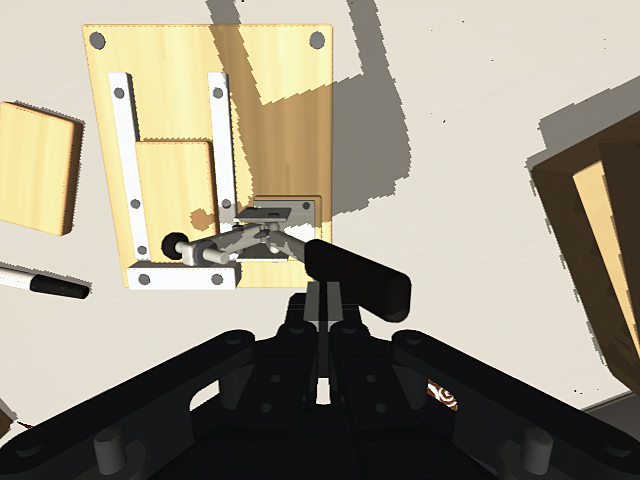

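View pics/scene5.png

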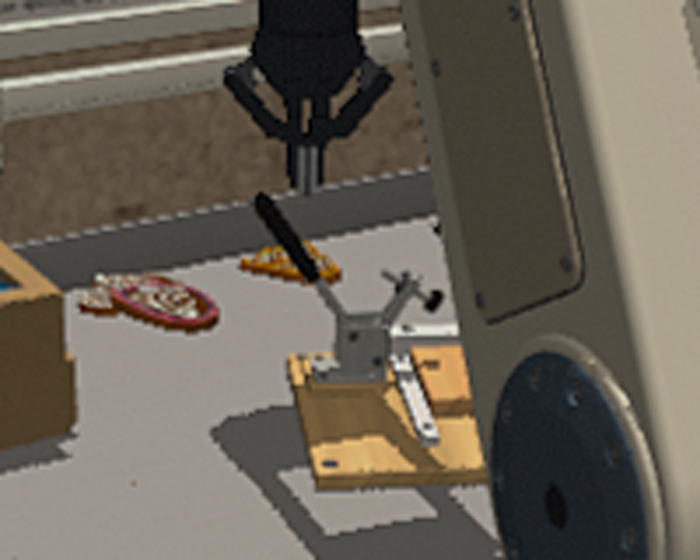

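```bash
python3 -m creep '[{"dp":[0,3,3],"angular":[0,0,0],"fingers":0},{"dp":[0,6,6],"angular":[0,0,0],"fingers":0},{"dp":[0,9.4,9.1],"angular":[0,0,0],"fingers":0},{"dp":[0,9.4,9.1],"angular":[0,0,0],"fingers":0}]' >/dev/null; python3 j.py 17.5 129.9 159.9; python3 -m creep '[{"dp":[0,1.5,1],"angular":[0,0,0],"fingers":0},{"dp":[0,3,2],"angular":[0,0,0],"fingers":0}]' >/dev/null; python3 j.py 17.5 136.4 155.7
```

```text
clock 8.22 jig pos [ 17.8 128.6 161.5] F jig [-0.7  0.5 -0. ] rot [ 3.141 -0.     2.68 ]
dp [0.3 1.3 1.6] ang [ 0.    -0.     0.004]
clock 8.38 jig pos [ 18.1 131.1 159.9] F jig [0.2 0.4 0.2] rot [3.142 0.    2.68 ]
dp [0.6 5.3 4.2] ang [0.    0.    0.004]
```

```bash
python3 -m creep '[{"dp":[0.3,1.5,1.2],"angular":[0,0,0],"fingers":0},{"dp":[0.6,3,2.3],"angular":[0,0,0],"fingers":0}]' >/dev/null; python3 j.py 17.5 136.4 155.7; python3 -m creep '[{"dp":[0,1.2,1],"angular":[0,0,0],"fingers":0},{"dp":[0,2.4,2],"angular":[0,0,0],"fingers":0}]' >/dev/null; python3 j.py 17.5 145.1 149
```

```text
clock 8.55 jig pos [ 17.6 134.  157.6] F jig [ 0.2 -0.8 -0.4] rot [3.142 0.    2.68 ]
dp [0.1 2.4 1.9] ang [0.    0.    0.004]
clock 8.72 jig pos [ 17.5 136.4 155.5] F jig [-0.5  0.1  0.5] rot [-3.142 -0.     2.68 ]
dp [-0.1  8.7  6.5] ang [-0.    -0.     0.004]
```

```bash
python3 -m creep '[{"dp":[0,1.5,1.1],"angular":[0,0,0],"fingers":0},{"dp":[0,3,2.2],"angular":[0,0,0],"fingers":0},{"dp":[0,4.4,3.3],"angular":[0,0,0],"fingers":0}]' >/dev/null; python3 j.py 17.5 145.1 149; python3 - <<'E'
from h import *
s=r.sense(); np.save('w6.npy',np.r_[s['eef_pos'],s['tcp_rot']])
cv2.imwrite('pics/wrist6.png',optics.grab_frame('wrist'))
im=optics.grab_frame('scene'); cv2.imwrite('pics/scene6.png',cv2.resize(im[120:280,230:430],None,fx=3.5,fy=3.5,interpolation=cv2.INTER_CUBIC))
E
```

```text
clock 8.97 jig pos [ 17.5 140.9 152.2] F jig [-0.4 -0.2  0. ] rot [ 3.142 -0.     2.68 ]
dp [-0.1  4.2  3.2] ang [ 0.    -0.     0.004]
```

View pics/wrist6.png

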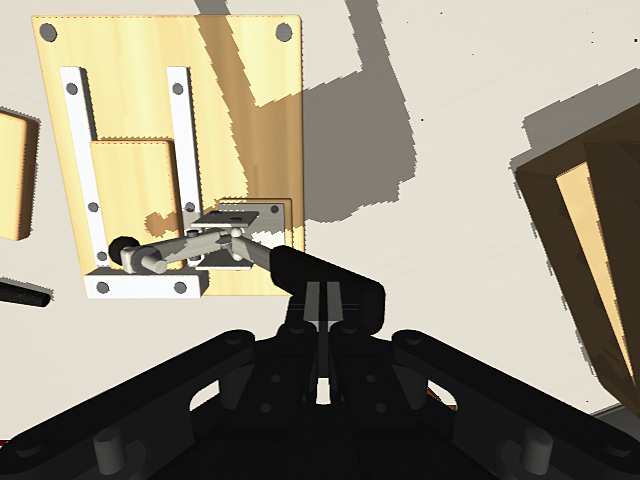

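View pics/scene6.png

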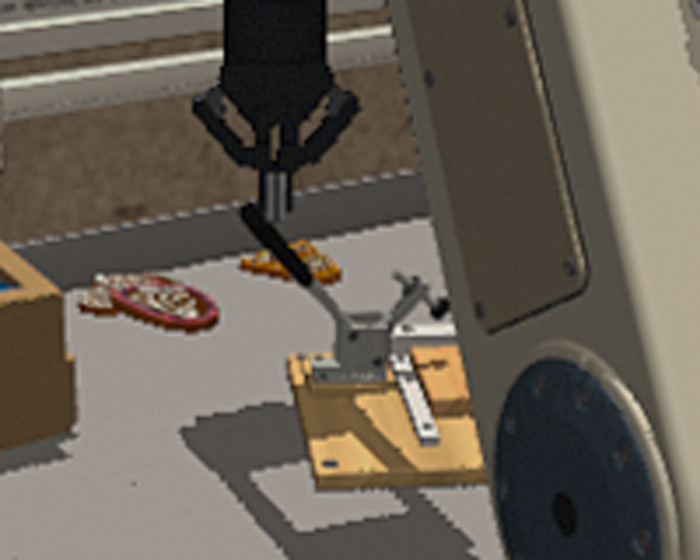

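```bash
python3 -m creep '[{"dp":[0,2,1.6],"angular":[0,0,0],"fingers":0},{"dp":[0,4.2,3.2],"angular":[0,0,0],"fingers":0},{"dp":[0,6.2,5.1],"angular":[0,0,0],"fingers":0},{"dp":[0,8.2,7],"angular":[0,0,0],"fingers":0}]' >/dev/null; python3 j.py 17.5 153.1 141.4; python3 -m creep '[{"dp":[0,2,1.9],"angular":[0,0,0],"fingers":0},{"dp":[0,4,3.8],"angular":[0,0,0],"fingers":0}]' >/dev/null; python3 j.py 17.5 160.3 133.1
```

```text
clock 9.4 jig pos [ 17.5 149.2 145.2] F jig [-0.2  0.4 -0.1] rot [3.141 0.    2.68 ]
dp [-0.   3.9  3.8] ang [0.    0.    0.004]
clock 9.57 jig pos [ 17.4 153.1 141.3] F jig [ 0.8 -0.3 -0.3] rot [3.142 0.    2.68 ]
dp [-0.1  7.2  8.2] ang [0.    0.    0.004]
```

```bash
python3 -m creep '[{"dp":[0,1.8,2],"angular":[0,0,0],"fingers":0},{"dp":[0,3.6,4.1],"angular":[0,0,0],"fingers":0},{"dp":[0,5.4,6.1],"angular":[0,0,0],"fingers":0},{"dp":[0,7.2,8.2],"angular":[0,0,0],"fingers":0}]' >/dev/null; python3 j.py 17.5 166.7 124.1; python3 -m creep '[{"dp":[0,1.6,2.2],"angular":[0,0,0],"fingers":0},{"dp":[0,3.2,4.4],"angular":[0,0,0],"fingers":0},{"dp":[0,4.8,6.7],"angular":[0,0,0],"fingers":0},{"dp":[0,6.4,9],"angular":[0,0,0],"fingers":0}]' >/dev/null; python3 j.py 17.5 172.1 114.5
```

```text
clock 9.9 jig pos [ 17.4 160.3 133.1] F jig [1.3 0.3 0.9] rot [ 3.142 -0.     2.68 ]
dp [-0.1  6.4  9. ] ang [ 0.    -0.     0.004]
clock 10.23 jig pos [ 17.3 166.6 124.1] F jig [0.7 0.2 0.6] rot [-3.142 -0.     2.68 ]
dp [-0.2  5.5  9.6] ang [-0.    -0.     0.004]
```

Now into the loaded range, in smaller steps.

```bash
python3 -m creep '[{"dp":[0,1.4,2.4],"angular":[0,0,0],"fingers":0},{"dp":[0,2.8,4.8],"angular":[0,0,0],"fingers":0}]' >/dev/null; python3 j.py; python3 -m creep '[{"dp":[0,1.4,2.4],"angular":[0,0,0],"fingers":0},{"dp":[0,2.7,4.8],"angular":[0,0,0],"fingers":0}]' >/dev/null; python3 j.py 17.5 176.5 104.4
```

```text
clock 10.4 jig pos [ 17.3 169.4 119.3] F jig [1.1 0.2 1.2] rot [ 3.142 -0.     2.68 ]
clock 10.57 jig pos [ 17.3 172.1 114.5] F jig [ 0.5 -0.9  0.4] rot [ 3.142 -0.     2.68 ]
dp [-0.2  4.4 10.1] ang [ 0.    -0.     0.004]
```

```bash
python3 -m creep '[{"dp":[0,1.1,2.5],"angular":[0,0,0],"fingers":0},{"dp":[0,2.2,5],"angular":[0,0,0],"fingers":0}]' >/dev/null; python3 j.py; python3 -m creep '[{"dp":[0,1.1,2.5],"angular":[0,0,0],"fingers":0},{"dp":[0,2.2,5],"angular":[0,0,0],"fingers":0}]' >/dev/null; python3 j.py 17.5 179.9 93.9;python3 - <<'E'
from h import *
im=optics.grab_frame('scene'); cv2.imwrite('pics/scene7.png',cv2.resize(im[120:280,230:430],None,fx=3.5,fy=3.5,interpolation=cv2.INTER_CUBIC))
E
```

```text
clock 10.73 jig pos [ 17.4 174.4 109.5] F jig [0.1 0.3 2.3] rot [3.141 0.    2.68 ]
clock 10.9 jig pos [ 17.4 176.6 104.8] F jig [-0.9  0.8  3.7] rot [3.141 0.    2.68 ]
dp [-0.1  3.3 10.9] ang [0.    0.    0.004]
```

View pics/scene7.png

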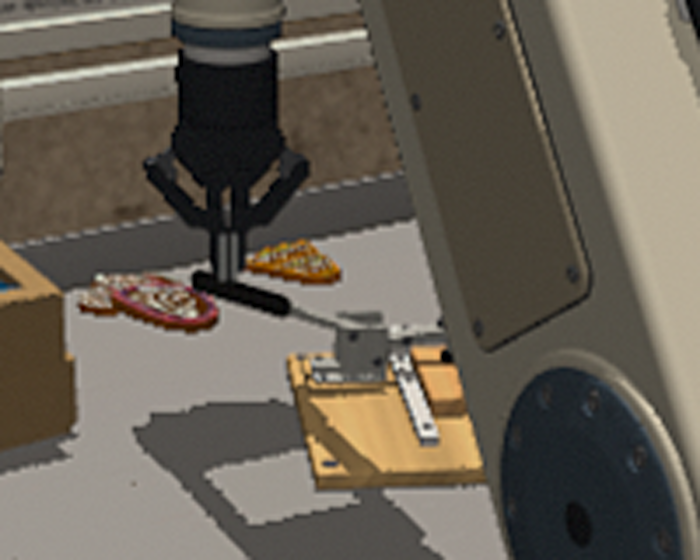

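```bash
python3 -m creep '[{"dp":[0,0.9,2.4],"angular":[0,0,0],"fingers":0},{"dp":[0,1.7,4.8],"angular":[0,0,0],"fingers":0}]' >/dev/null; python3 j.py; python3 -m creep '[{"dp":[0,0.8,2.4],"angular":[0,0,0],"fingers":0},{"dp":[0,1.5,4.8],"angular":[0,0,0],"fingers":0}]' >/dev/null; python3 j.py 17.5 181.2 88.6
```

```text
clock 11.12 jig pos [ 17.5 178.3 100.2] F jig [-1.3  2.2  4.7] rot [3.141 0.    2.68 ]
clock 11.28 jig pos [ 17.5 179.9  95.2] F jig [-0.8  1.1  4.9] rot [3.141 0.    2.68 ]
dp [-0.   1.3  6.6] ang [0.    0.    0.004]
```

```bash
python3 -m creep '[{"dp":[0,0.4,2],"angular":[0,0,0],"fingers":0},{"dp":[0,0.9,4],"angular":[0,0,0],"fingers":0}]' >/dev/null; python3 j.py; python3 -m creep '[{"dp":[0,0.4,2],"angular":[0,0,0],"fingers":0},{"dp":[0,0.8,4],"angular":[0,0,0],"fingers":0}]' >/dev/null; python3 j.py 17.5 182.3 83.1
```

```text
clock 11.45 jig pos [ 17.6 180.7  91.2] F jig [-0.7  2.7  4.6] rot [3.141e+00 1.000e-03 2.680e+00]
clock 11.62 jig pos [ 17.6 181.4  87. ] F jig [-0.   1.8  5.3] rot [3.141e+00 1.000e-03 2.680e+00]
dp [0.1 0.9 3.9] ang [0.    0.001 0.004]
```

Closer to the dead point now, finer steps.

```bash
python3 -m creep '[{"dp":[0,0.3,1.5],"angular":[0,0,0],"fingers":0},{"dp":[0,0.6,3],"angular":[0,0,0],"fingers":0}]' >/dev/null; python3 j.py; python3 -m creep '[{"dp":[0,0.2,1.2],"angular":[0,0,0],"fingers":0},{"dp":[0,0.4,2.4],"angular":[0,0,0],"fingers":0}]' >/dev/null; python3 j.py; python3 -m creep '[{"dp":[0,0.1,1],"angular":[0,0,0],"fingers":0},{"dp":[0,0.2,2],"angular":[0,0,0],"fingers":0}]' >/dev/null; python3 j.py
```

```text
clock 11.78 jig pos [ 17.5 182.   84. ] F jig [0.9 2.2 4. ] rot [3.141 0.    2.68 ]
clock 11.95 jig pos [ 17.4 182.2  81.5] F jig [0.6 1.7 3.3] rot [-3.141  0.     2.68 ]
clock 12.12 jig pos [ 17.3 182.4  79.5] F jig [0.2 0.8 3.7] rot [-3.141 -0.     2.68 ]
```

```bash
python3 -m creep '[{"dp":[0,0,0.8],"angular":[0,0,0],"fingers":0},{"dp":[0,0,1.6],"angular":[0,0,0],"fingers":0}]' >/dev/null; python3 j.py; python3 -m creep '[{"dp":[0,0,0.7],"angular":[0,0,0],"fingers":0},{"dp":[0,0,1.4],"angular":[0,0,0],"fingers":0}]' >/dev/null; python3 j.py
```

```text
clock 12.28 jig pos [ 17.2 182.4  77.9] F jig [0.2 2.2 1.7] rot [-3.141 -0.     2.68 ]
clock 12.45 jig pos [ 17.1 182.4  76.5] F jig [-0.2  1.9  2.1] rot [-3.141 -0.     2.68 ]
```

```bash
python3 -m creep '[{"dp":[0,0,0.6],"angular":[0,0,0],"fingers":0},{"dp":[0,0,1.2],"angular":[0,0,0],"fingers":0}]' >/dev/null; python3 j.py; python3 -m creep '[{"dp":[0,0,0.5],"angular":[0,0,0],"fingers":0},{"dp":[0,0,1],"angular":[0,0,0],"fingers":0}]' >/dev/null; python3 j.py
```

```text
clock 12.62 jig pos [ 17.1 182.4  75.3] F jig [-0.2  0.9  1.9] rot [-3.141 -0.     2.68 ]
clock 12.78 jig pos [ 17.2 182.4  74.4] F jig [0.7 0.7 1.6] rot [-3.141 -0.     2.68 ]
```

```bash
python3 -m creep '[{"dp":[0,0,0.5],"angular":[0,0,0],"fingers":0},{"dp":[0,0,1],"angular":[0,0,0],"fingers":0}]' >/dev/null; python3 j.py; python3 -m creep '[{"dp":[0,0,0.5],"angular":[0,0,0],"fingers":0}]' >/dev/null; python3 j.py; python3 -m creep '[{"dp":[0,0,0.5],"angular":[0,0,0],"fingers":0}]' >/dev/null; python3 j.py
```

```text
clock 12.95 jig pos [ 17.1 182.4  73.3] F jig [-0.7  0.9  0.7] rot [-3.141 -0.     2.68 ]
clock 13.03 jig pos [ 17.2 182.4  72.8] F jig [0.2 1.1 2. ] rot [-3.141 -0.     2.68 ]
clock 13.12 jig pos [ 17.2 182.4  72.4] F jig [ 0.3 -0.3  0.7] rot [-3.141 -0.     2.68 ]
```

```bash
python3 -m creep '[{"dp":[0,0,0.5],"angular":[0,0,0],"fingers":0}]' >/dev/null; python3 j.py; python3 -m creep '[{"dp":[0,0,0.5],"angular":[0,0,0],"fingers":0}]' >/dev/null; python3 j.py
```

```text
clock 13.2 jig pos [ 17.2 182.4  71.9] F jig [0.2 1.  1.3] rot [-3.141 -0.     2.68 ]
clock 13.28 jig pos [ 17.2 182.4  71.4] F jig [0.3 0.9 1.7] rot [-3.141 -0.     2.68 ]
```

```bash
python3 -m creep '[{"dp":[0,0,0.5],"angular":[0,0,0],"fingers":0}]' >/dev/null; python3 j.py; python3 -m creep '[{"dp":[0,0,0.5],"angular":[0,0,0],"fingers":0}]' >/dev/null; python3 j.py; python3 -m creep '[{"dp":[0,0,0.4],"angular":[0,0,0],"fingers":0}]' >/dev/null; python3 j.py
```

```text
clock 13.37 jig pos [ 17.2 182.4  70.9] F jig [-1.   0.5  0.9] rot [-3.141 -0.     2.68 ]
clock 13.45 jig pos [ 17.2 182.4  70.4] F jig [-0.   1.4  1.5] rot [-3.141 -0.     2.68 ]
clock 13.53 jig pos [ 17.2 182.4  70. ] F jig [0.2 1.6 0.1] rot [-3.141 -0.     2.68 ]
```

```bash
python3 -m creep '[{"dp":[0,0,0.5],"angular":[0,0,0],"fingers":0}]' >/dev/null; python3 j.py; python3 -m creep '[{"dp":[0,0,0.5],"angular":[0,0,0],"fingers":0}]' >/dev/null; python3 j.py; python3 -m creep '[{"dp":[0,0,0.5],"angular":[0,0,0],"fingers":0}]' >/dev/null; python3 j.py
```

```text
clock 13.62 jig pos [ 17.3 182.4  69.5] F jig [0.9 0.1 0.5] rot [-3.142 -0.     2.68 ]
clock 13.7 jig pos [ 17.2 182.4  69. ] F jig [-0.2 -0.1  1. ] rot [-3.141 -0.     2.68 ]
clock 13.78 jig pos [ 17.3 182.4  68.5] F jig [0.2 0.2 0.4] rot [-3.142 -0.     2.68 ]
```

```bash
python3 -m creep '[{"dp":[0,0,0.5],"angular":[0,0,0],"fingers":0}]' >/dev/null; python3 j.py; python3 -m creep '[{"dp":[0,0,0.5],"angular":[0,0,0],"fingers":0}]' >/dev/null; python3 j.py; python3 - <<'E'
from h import *
s=r.sense(); np.save('w8.npy',np.r_[s['eef_pos'],s['tcp_rot']])
cv2.imwrite('pics/wrist8.png',optics.grab_frame('wrist'))
im=optics.grab_frame('scene'); cv2.imwrite('pics/scene8.png',cv2.resize(im[150:250,250:390],None,fx=5,fy=5,interpolation=cv2.INTER_CUBIC))
E
```

```text
clock 13.87 jig pos [ 17.4 182.4  68.2] F jig [-2.5 -0.7  6.4] rot [-3.142  0.     2.68 ]
clock 13.95 jig pos [ 17.4 182.4  68.2] F jig [-2.9 -1.9  8.9] rot [-3.142  0.     2.68 ]
```

View pics/scene8.png

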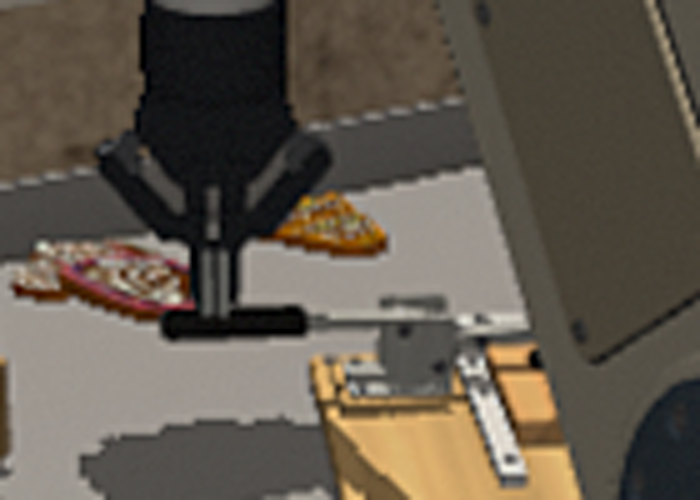

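View pics/wrist8.png

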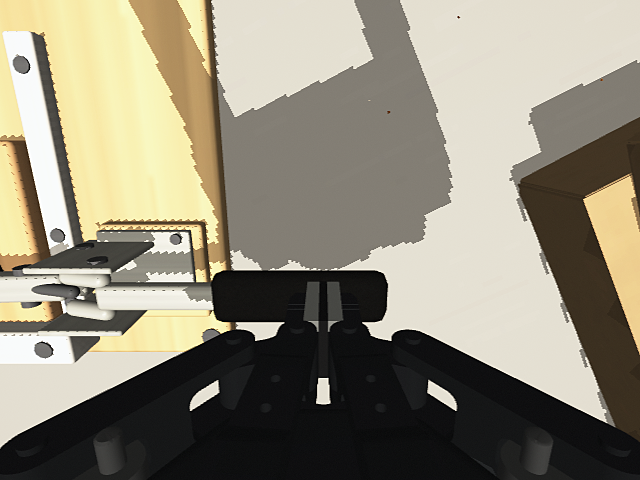

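```bash
python3 -m creep '[{"dp":[0,0,0.2],"angular":[0,0,0],"fingers":0},{"dp":[0,0,0.2],"angular":[0,0,0],"fingers":0},{"dp":[0,0,0.2],"angular":[0,0,0],"fingers":0},{"dp":[0,0,0.2],"angular":[0,0,0],"fingers":0}]' >/dev/null; python3 j.py; python3 -m creep '[{"dp":[0,0,-1],"angular":[0,0,0],"fingers":0},{"dp":[0,0,-4],"angular":[0,0,0],"fingers":0},{"dp":[0,0,-15],"angular":[0,0,0],"fingers":0},{"dp":[0,0,-40],"angular":[0,0,0],"fingers":0},{"dp":[0,0,-70],"angular":[0,0,0],"fingers":0}]' >/dev/null; python3 j.py; python3 -m creep '[{"dp":[20,10,-40],"angular":[0,0,0],"fingers":0},{"dp":[40,20,-80],"angular":[0,0,0],"fingers":0},{"dp":[40,20,-100],"angular":[0,0,0],"fingers":0},{"dp":[40,20,-100],"angular":[0,0,0],"fingers":0},{"dp":[40,20,-100],"angular":[0,0,0],"fingers":0}]' >/dev/null; python3 j.py;python3 - <<'E'
from h import *
s=r.sense(); np.save('w9.npy',np.r_[s['eef_pos'],s['tcp_rot']])
cv2.imwrite('pics/wrist9.png',optics.grab_frame('wrist'))
im=optics.grab_frame('scene'); cv2.imwrite('pics/scene9.png',cv2.resize(im[150:250,250:390],None,fx=5,fy=5,interpolation=cv2.INTER_CUBIC))
im=optics.grab_frame('top');cv2.imwrite("pics/top9z.png",cv2.resize(im[170:300,295:455],None,fx=5,fy=4.6,interpolation=cv2.INTER_CUBIC))
E
```

```text
clock 14.38 jig pos [ 17.4 182.4  68.2] F jig [-3.4 -0.5  6.9] rot [-3.142  0.     2.68 ]
clock 14.8 jig pos [ 16.  181.9 136.6] F jig [ 0.6 -0.1  0.7] rot [-3.14  -0.004  2.68 ]
clock 15.22 jig pos [-21.9 203.  240.6] F jig [ 0.4 -0.2 -0.3] rot [3.14  0.004 2.68 ]
```

View pics/scene9.png

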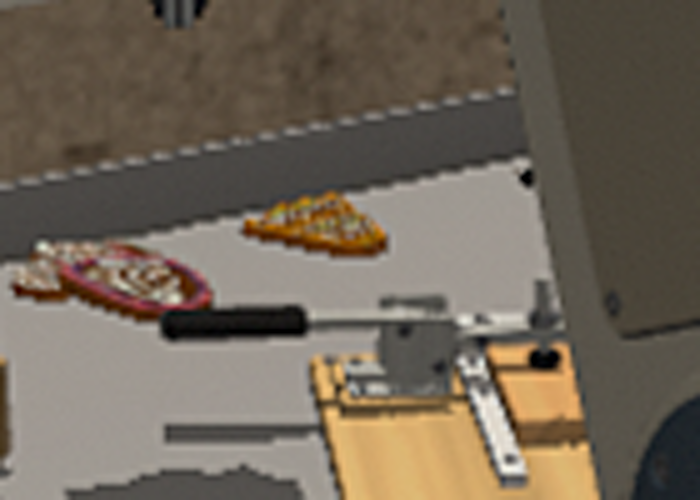

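View pics/wrist9.png

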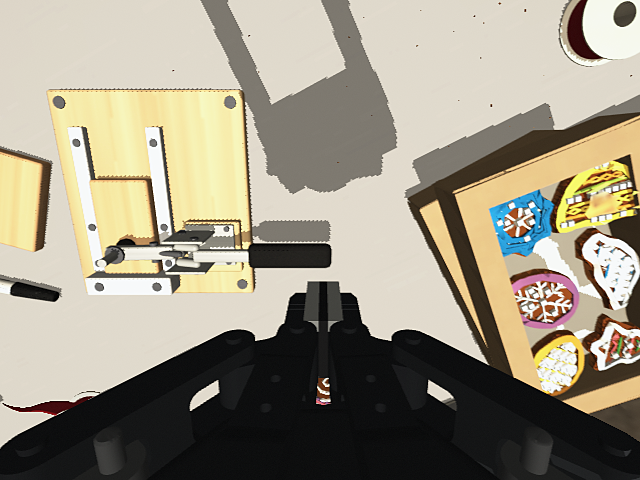

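View pics/top9z.png

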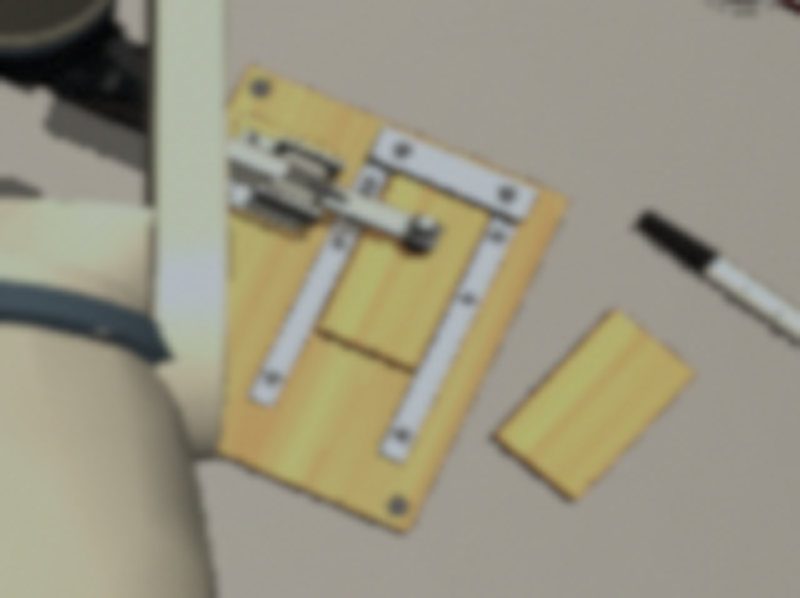

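```bash
python3 - <<'E'
from h import *
import j
w=np.load('w9.npy'); c=cam('wrist',dict(eef_pos=w[:3],tcp_rot=w[3:]))
for q in [(91,178),(150,178)]: print(j.RJ.inv().apply(onz(c,q,31)-j.T0).round(1))
a=cv2.imread('pics/scene8.png');b=cv2.imread('pics/scene9.png')
for i in (a,b):
    m=(i[290:350,240:305].max(2)<60); ys=np.where(m)[0]; print(ys.min()+290,ys.max()+290, (ys.mean()+290).round(1))
E
```

```text
[-51.9 -25.6  31. ]
[-52.1  32.6  31. ]
306 336 321.5
306 336 321.8
```

```bash
python3 - <<'E'
import cv2
im=cv2.imread("pics/wrist9.png")
cv2.imwrite("pics/wrist9z.png",cv2.resize(im[80:305,40:265],None,fx=2.6,fy=2.6,interpolation=cv2.INTER_CUBIC))
E
```

```text
(no output)
```

View pics/wrist9z.png

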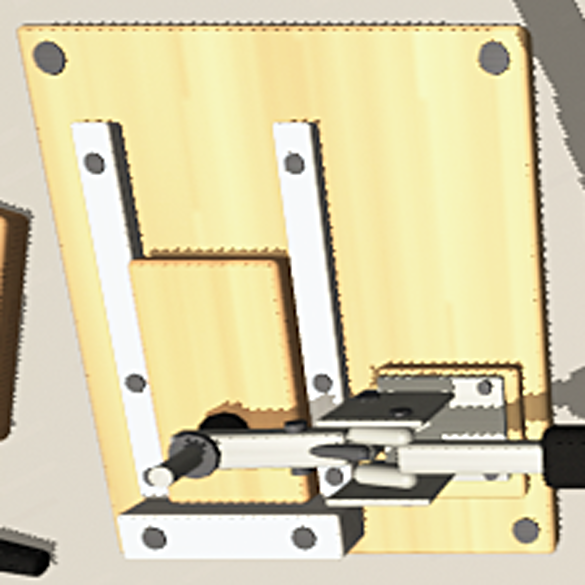

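```bash
python3 - <<'E'
from h import *
import j
w=np.load('w9.npy'); c=cam('wrist',dict(eef_pos=w[:3],tcp_rot=w[3:]))
f=lambda q:(q[0]/2.6+40-.3,q[1]/2.6+80-.3)
for n,q,z in [('tag rear',(131,261),31),('tag rear',(277,261),31),('tag front',(306,501),31),('rail',(73,123),24),('rail',(314,122),24),('stop edge',(122,515),41),('stop edge',(363,505),41),('plate',(20,28),15),('plate',(524,28),15)]:
    print(n,j.RJ.inv().apply(onz(c,f(q),z)-j.T0).round(1))
E
```

```text
tag rear [-49.8 -26.8  31. ]
tag rear [-50.   28.6  31. ]
tag front [47.5 27.4 31. ]
rail [-100.   -43.9   24. ]
rail [-100.7   45.8   24. ]
stop edge [ 49.8 -41.8  41. ]
stop edge [45.2 54.8 41. ]
plate [-133.9  -63.2   15. ]
plate [-134.5  124.    15. ]
```

```bash
python3 -c "
from rig import r
print(r.sense()['qvel'].round(3)); print(r.sign_off())"
```

```text
[-0.001  0.013  0.003  0.001 -0.     0.002]
the job is handed in; nothing more can be done
None
```

I pushed the tag home against the end stop with the closed fingertips. I then swung the clamp handle down along its arc until it sat on its stop, backed off clear of everything, and handed the job in at about 15.4 s.

- **Tag:** it stopped with a push of about 7 N. In the last wrist view its rear edge is at jig x ≈ −50 mm, which is fully home. A first reading of −52 mm came from a shadow line. I corrected it in an enlarged view, where the rail ends also measured right.
- **Handle:** the load reached about 5.6 N and faded to about 1 N or less near the end. It then rose sharply to about 9 N at TCP height 68.2 mm, which is the stop. The scene pictures with the tool pressing and with it withdrawn show the grip level at the same pixels, so it stays shut by itself.
- **Clamping force:** I could not measure the pad's force on the tag, but the pictures show the arm down with its pad over the tag.
- **Other things:** the spare tag and marker are unmoved in the top view. I did not measure the spool, but nothing came near it.
- **Not as expected:** my camera estimate of the pivot height, about 65 mm, was 4 mm too high. The stop found by touch puts the pivot at about 61 mm.

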